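# Lap a brake shoe with a steady push

### The arm

A 6-joint arm with a two-finger parallel gripper is mounted at the origin on the work surface. World frame = base frame: x ahead of the robot, y to its left, z up, the work surface at z = 0. Lengths are in mm, angles in rad, forces in N, time in s.
With the tool pointing down it reaches from about 400 to 925 mm from the base axis. Payload 12.5 kg.
Tool frame: the origin (TCP) lies at the very end of the fingers, on their centre line; the grasp point (between the pads) lies behind it (env.grip_depth is the z of the grasp point in the tool frame, in mm); z points along the fingers, y is the line along which they close (so a half turn about z gives the same grasp; the last joint's range is limited). The gripper opens to 95 mm and grips with 3 to 60 N. Pads are 20 mm wide; open, the fingers measure 119 mm over their backs; the gripper's body (75 mm by 180 mm) begins 59 mm behind the grasp point.
Start: joints at [1.058, 0.491, 1.559, -0, 1.092, -0.106], TCP at [247.281, 574.02, 214.661] pointing down, gripper open.
Joint ranges: [-3.1, 3.1], [-0.84, 2.19], [0.05, 2.79], [-1.13, 4.28], [0.06, 2.93], [-2.69, 2.69]. Speed limits (rad/s): [2.22, 2.22, 2.79, 3.14, 3.14, 3.14].

### API

Orientations are given as [roll, pitch, yaw] about the fixed x, y, z axes, in that order (R = Rz(yaw) Ry(pitch) Rx(roll)).
In Python, from cell import env, optics gives the robot as it stands.
- The arm moves only by the tool step_arm, never from a script. Its argument "moves" is a list of rows, each an object of numbers: "tx", "ty", "tz": the shift along the tool's x, y, z in mm; "roll": the turn about the tool's z in rad. In form: [{"tx": .., "ty": .., "tz": .., "roll": ..}, ...]. A call has 1 to 12 rows; each row is the pose to reach, as a shift and turn from the pose commanded when the call began, along the tool's axes at that moment; what a row does not reach only later rows make up. A row lasts 1/12 s, in which the tool goes at most 41.7 mm and 7.16 degrees, less where a joint would pass 70% of its speed; a pose out of reach is approached as far as the arm can. A call with a gripper value outside its range is refused whole. "grip" is the finger opening in mm, from 0 to 95.1, set as the call begins (left out, the last holds). The fingers move at their own pace and stop on an object; the grip force is fixed at half the most. Time passes only in rows, so rows that repeat a pose let the fingers close. It gives the time, the measured TCP pose, the force, the opening and the grip force at its end, in the units of the state.
- env.state(): the state, without advancing time (a new reading comes with each control period).
- optics.read_camera(name): name is "scene" or "top" or "wrist"; returns a dict with "pixels" (384x512x3 uint8, blue, green, red), "mtx" (3x3 intrinsics, pixels), "view" (4x4, takes a point from world to camera coordinates). Camera axes: x right, y down, z forward; pixel columns grow to the right and rows downward; lengths in mm; the calibration is good to about 2 mm. A picture is of the moment at which its call begins. There is no depth.
- env.job_done(): hands the job in; it is judged then, once.
The state is a dict: "t": time; "joints": joint angles; "qvel": joint speeds; "tau": joint torques, N m; "eef_pos": TCP position; "tcp_rot": TCP orientation; "ft_force": force on the tool from outside, world axes, zero at the start; "moment": the same for the moment, N m; "opening": opening from 0.0 (shut) to 1.0 (fully open); "grip_force": force on a finger pad.
Only numpy, scipy, OpenCV 4.12 (cv2) and the standard library are available. Lean on these libraries where they do the work, as an engineer would, in place of code of your own. Each camera call takes 0.05 s, during which the arm holds its last target. There are 200 camera calls.

### The job

Lap the brake shoe: with the fingers push the rubber spring pad so that the swing arm carries its iron block over the hump, along the whole curved lining, to its far stop. Bring the red collar into the green band before the block gets onto the lining and keep it in the green all the way along, moving slower or faster as the arm climbs and falls. Past the end of the lining take the fingers away, so that the arm rests at the far stop with the pad free, and leave the jar, piston and tray where they are.

Things in the scene. Friction and masses are not known exactly. Their poses are not given: they have to be found in the camera images.
- lap_arm (a joint): Angle (rad) of the grey swing arm about its tilted pivot: 0 start stop, pi/2 far stop; grows clockwise seen from above. At 0.785 it points along the stand's -x and is highest; at 0 it points 45 deg to the stand's -y side, at pi/2 45 deg to its +y side. No spring; oil-damped, 9 N m s/rad: the pad needs 44 N per rad/s. The block is on the lining from 0.20 to 1.40.
- spring_pad (a joint): How far the rubber pad is pressed in (m): 0 free, 0.072 bottomed. Preloaded spring: 7.5 N to start it moving, then 125 N/m more; pad 0.15 kg, 12 N s/m. The red collar on its rod is in the green band from 0.020 (10 N) to 0.044 (13 N), middle 0.032 (11.5 N).
- push_face (a point): Centre of the black rubber pad's flat outer face, 80 mm wide (radially), 60 mm high. Its y axis is the push direction (into the pad, along the arm's travel), -x points out from the pivot, z is normal to the tilted plane. 205 mm out from the pivot; pad free, 95 mm behind the arm's centre line. Free space behind and above; the arm's parts ahead reach at most 35 mm above it.
- pivot (a point): Point on the pivot axis at the level of the pad's centre; fixed. Its z is the pivot axis, tilted 0.38 rad; its -x points up the slope, along the arm at angle 0.785. The push face's centre moves in this point's x-y plane. The bed's top is 80 mm below it along z.
- stand: Green cast stand bolted to the bench with the tilted bed and brake shoe (lining radius 148 mm about the pivot), foot 300 x 260 mm; origin on the bench under the pivot, 85 mm below the bed's centre; -x is towards the high side. Fixed.
- grease_jar: Jar with yellow cap, 70 mm diameter, 85 mm high, origin at the centre of its underside. Leave alone.
- piston: Aluminium piston, 68 mm diameter, 60 mm high, origin at the centre of its underside. Leave alone.
- parts_tray: Red open tray 120 x 160 x 40 mm, origin at the centre of its underside. Leave alone.
- lap_block (a point): Centre of the dark iron lapping block (34 x 85 x 46 mm) under the arm, 168 mm from the pivot. Gravity holds the arm at either stop: it pushes back at the pad with W x sin(0.785 - angle), where W is nominally 5.7 N but anything from 2.7 to 13 N depending on the weight pot; past 0.785 the arm runs down by itself.
- green_band (a point): Middle of the 24 mm long green band on the white strip on the arm, under the rod, at rod height. The red collar stands here when the pad is pressed in 32 mm; the collar moves with the pad along the push direction.
- weight_pot (a point): Middle of the top of the closed red weight pot, 100 mm diameter, 45 mm high, fixed on the arm 135 mm from the pivot, its axis parallel to the pivot's. Filled with an unknown amount of shot: arm, block and pot together are nominally 1.9 kg, truly 0.4 to 2.5 times that, mass centre about 147 mm from the pivot.

How it is judged:
By the outcome, as a careful person would: the job done as asked, in the order asked, and still so for the second after the job is handed in, with the robot touching nothing.
It also fails if it takes over 42 s, if anything falls off the work surface, if the arm or the gripper's body presses on something with over 40 N, if the wrist force passes 120 N, or if a joint passes its speed limit or range.

## Working session

There is one attempt and no reset: what is moved stays moved. The work goes in short steps, Python scripts to look and compute and a tool call to move; the robot and the scene stay as the last step left them, time stands still between calls to the robot, and variables do not carry over. Pictures are saved under pics/ and viewed, at most 10 in all, crops included, and the job is handed in when it is done.

Besides the shell and the picture viewer there is one more tool, called after "Request:" by a JSON object that holds its "name" and its "arguments", one argument or row to a line. step_arm: Moves the arm, as the interface text tells. Its arguments: {"type":"object","properties":{"moves":{"type":"array"},"grip":{"type":"number"}},"required":["moves"]}

```bash
ls; mkdir -p pics
python3 - <<'E'
from cell import env, optics
import cv2,numpy as np
print(env.state(), env.grip_depth)
ims=[]
for n in("scene","top"):
    d=optics.read_camera(n); cv2.imwrite(f"pics/{n}0.png",d["pixels"]); print(n,d["mtx"].round(1).tolist(),d["view"].round(4).tolist())
    np.savez(f"{n}0.npz",**d)
E
```

```text
pics
{'t': 0.0, 'joints': array([ 1.05837491e+00,  4.91560478e-01,  1.55943975e+00, -7.01376667e-06,
        1.09172156e+00, -1.05603333e-01]), 'qvel': array([-0.0001194 ,  0.00098228,  0.00087974, -0.00102853, -0.00112361,
        0.00107525]), 'tau': array([ 7.41007341e-06, -6.12638211e+01, -2.58161849e+01,  6.91620377e-02,
        4.84308426e-02, -6.50212428e-05]), 'eef_pos': array([247.16740386, 573.78290572, 214.06452696]), 'tcp_rot': array([-3.14046916e+00, -1.12832040e-04,  2.73477775e+00]), 'ft_force': array([-0.45936018,  0.41333296, -0.22142806]), 'moment': array([ 0.00139345, -0.04504161,  0.04172632]), 'grip_force': 0.0, 'opening': 1.0000916855985198} -18.8
scene [[359.5, 0.0, 250.2], [0.0, 359.5, 198.6], [0.0, 0.0, 1.0]] [[0.7495, 0.6619, 0.0129, -430.0415], [0.4788, -0.5285, -0.7011, -170.4943], [-0.4572, 0.5317, -0.713, 1368.3436], [0.0, 0.0, 0.0, 1.0]]
top [[455.0, 0.0, 258.6], [0.0, 455.0, 195.1], [0.0, 0.0, 1.0]] [[0.0078, -0.9998, -0.0165, -7.61], [-0.9873, -0.005, -0.159, 604.2897], [0.1588, 0.0175, -0.9871, 1339.8642], [0.0, 0.0, 0.0, 1.0]]
```

Run:
```python
import cv2
for n in("scene","top"):
    cv2.imwrite(f"pics/{n}0b.png",cv2.resize(cv2.imread(f"pics/{n}0.png"),(800,600),interpolation=cv2.INTER_CUBIC))
```

```text
(no output)
```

View pics/scene0b.png

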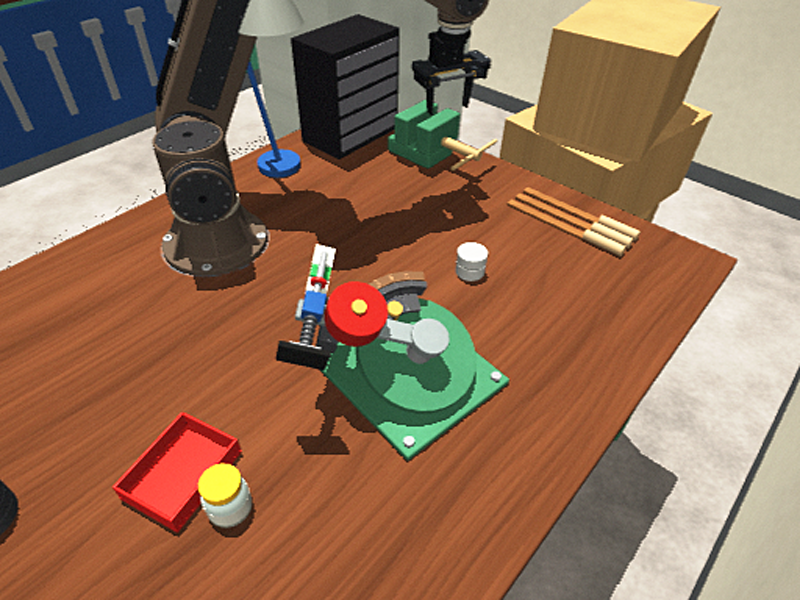

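View pics/top0b.png

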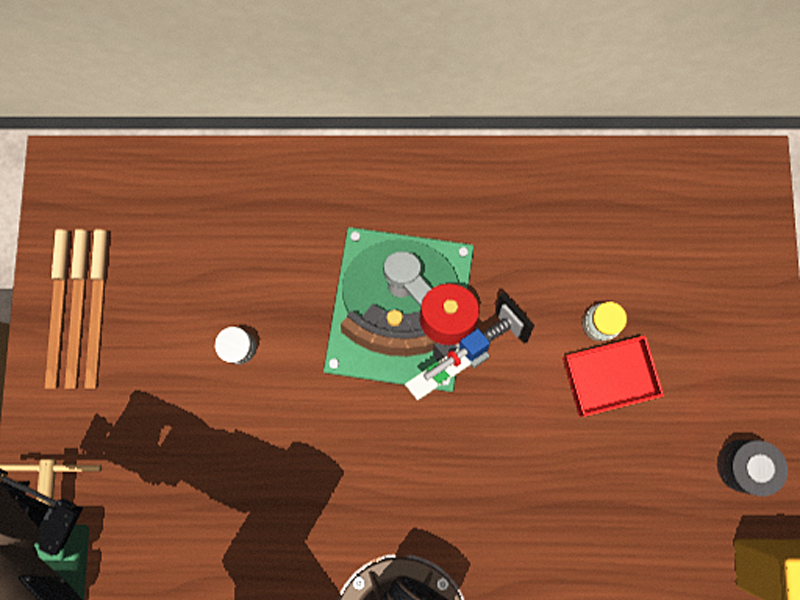

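The scene view shows the swing arm with pot, and the pad at (302,353), near its start stop. In the top view the pad is at (515,315), pot at (450,312), pivot cap at (403,267), jar at (607,320) and tray at (612,375). Next I'll crop for detail.

Run:
```python
import cv2,numpy as np
a=cv2.imread("pics/scene0.png")[150:290,165:335]; b=cv2.imread("pics/top0.png")[140:260,200:350]
a=cv2.resize(a,None,fx=4,fy=4,interpolation=cv2.INTER_CUBIC); b=cv2.resize(b,None,fx=5,fy=5,interpolation=cv2.INTER_CUBIC)
cv2.imwrite("pics/sc.png",a);cv2.imwrite("pics/tc.png",b)
```

```text
(no output)
```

View pics/sc.png

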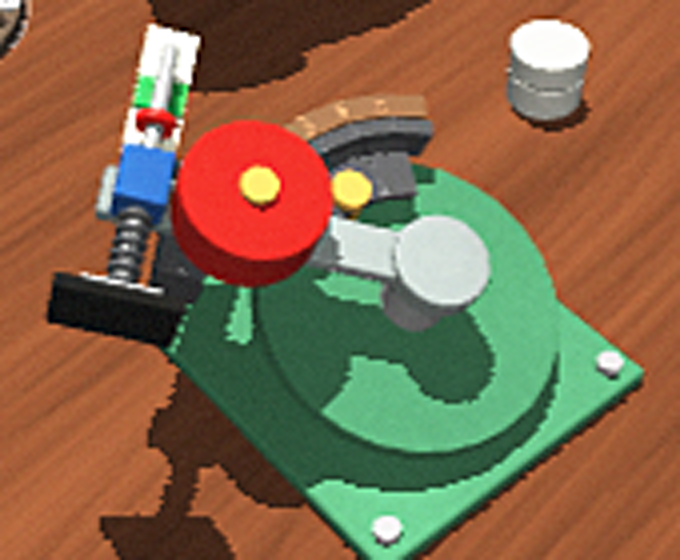

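View pics/tc.png

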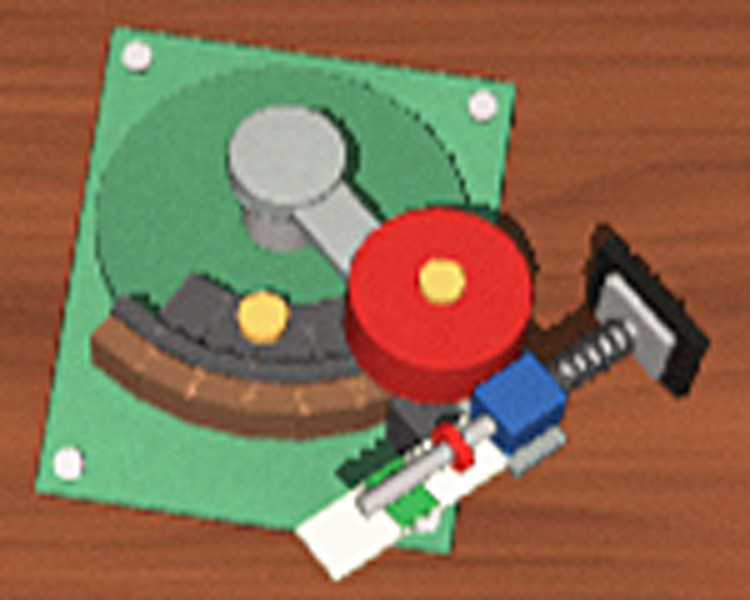

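The crops show the bolts, pivot cap, pot, collar and the pad's outer face clearly. The collar lies behind the green band at the scene crop's (155,120), and the arm is at its start stop. I'll triangulate.

```bash
cat > geo.py <<'E'
import numpy as np,cv2
def load(n): 
    d=np.load(f"{n}0.npz"); return d["mtx"]@d["view"][:3]
PS,PT=load("scene"),load("top")
def tri(s,t):
    X=cv2.triangulatePoints(PS,PT,np.array(s,float),np.array(t,float))[:,0]; return X[:3]/X[3]
def onz(P,p,z):
    A=P[:,:2]-0; H=np.c_[P[:,0],P[:,1],P[:,2]*z+P[:,3]]; w=np.linalg.solve(H,[*p,1]); return w[:2]/w[2]
sc=lambda x,y:((x+.5)/4-.5+165,(y+.5)/4-.5+150)
tc=lambda x,y:((x+.5)/5-.5+200,(y+.5)/5-.5+140)
E
python3 - <<'E'
from geo import *
np.set_printoptions(precision=1,suppress=True)
for n,s,t in [("knob",(260,185),(441,281)),("cap",(441,262),(288,157)),("boltA",(610,362),(137,55)),("boltB",(387,529),(482,104)),
 ("pot",(252,192),(441,288)),("collar",(155,120),(453,446)),("padtop_out",(57,274),(708,345)),("padtop_in",(188,302),(605,228)),("yel2",(351,190),(263,318)),("stripend_a",(150,25),(338,578)),("stripend_b",(200,35),(297,532))]:
    print(n,tri(sc(*s),tc(*t)))
for p in [(115,28),(515,85),(450,552),(37,490)]: print("foot",onz(PT,tc(*p),12))
# jar cap, tray, piston via top
f=lambda x,y:(x*.64-.18,y*.64-.18)
print("jar",onz(PT,f(609,319),85),"tray",[onz(PT,f(*p),40) for p in [(563,354),(648,337),(663,392),(583,416)]])
E
```

```text
knob [574.9 -84.3 222.5]
cap [659.1  -0.5 143.8]
boltA [750.8  98.   20.6]
boltB [ 719.6 -120.1   21.5]
pot [571.5 -85.5 215.3]
collar [486.6 -90.2 227.4]
padtop_out [ 541.3 -223.   229.1]
padtop_in [ 604.9 -174.1  212.2]
yel2 [566.6  13.2 139.5]
stripend_a [417.6 -30.  233.2]
stripend_b [442.   -8.  224.2]
foot [770.8 113.2]
foot [ 734.4 -141.6]
foot [439.9 -99.5]
foot [476.2 155.5]
jar [ 573.8 -390.4] tray [array([ 511.3, -311.5]), array([ 545.4, -476.6]), array([ 439.6, -500.3]), array([ 393. , -346.2])]
```

```bash
cat >> geo.py <<'E'
def frame(yaw):
    c,s=np.cos(yaw),np.sin(yaw); R=np.array([[c,-s,0],[s,c,0],[0,0,1]])
    ct,st=np.cos(.38),np.sin(.38)
    return R@np.array([-ct,0,st]),R@np.array([0,1.,0]),R@np.array([st,0,ct])
def ut(a,yaw):
    e1,ey,n=frame(yaw); b=a-np.pi/4
    return np.cos(b)*e1+np.sin(b)*ey, -np.sin(b)*e1+np.cos(b)*ey, n
def proj(P,X):
    h=P@np.append(X,1); return h[:2]/h[2]
E
python3 - <<'E'
from geo import *
from scipy.optimize import least_squares
np.set_printoptions(precision=2,suppress=True)
obs=[(PS,sc(441,262),"cap"),(PT,tc(288,157),"cap"),(PS,sc(252,192),"pot"),(PT,tc(441,288),"pot"),
(PS,sc(55,274),(1,1)),(PS,sc(190,302),(-1,1)),(PS,sc(171,346),(-1,-1)),(PS,sc(48,321),(1,-1)),(PT,tc(709,345),(1,1)),(PT,tc(605,226),(-1,1))]
def res(p,full=True):
    x,y,z,yaw,hc,hp,a=p; u,t,n=ut(a,yaw); c=np.array([x,y,z]); r=[]
    for P,q,k in obs:
        X=c+hc*n if k=="cap" else c+135*u+hp*n if k=="pot" else c+(205+40*k[0])*u-95*t+30*k[1]*n
        r+=list(proj(P,X)-q)
    return np.array(r+[(z-159.3)/1.0,(yaw+.142)/.01,a/.01])
o=least_squares(res,[660,0,160,-.142,0,17,0]); print(o.x); print(res(o.x)[:20].reshape(-1,2)); print(res(o.x)[20:])
u,t,n=ut(0,o.x[3]);print(u,t,n)
for a in (0,.785,1.4,1.57):
    u,t,n=ut(a,o.x[3]); print(a,o.x[:3]+205*u-95*t,t)
E
```

```text
[665.5    0.21 159.81  -0.14 -18.28  18.85   0.01]
[[ 0.02 -0.1 ]
 [-0.7   0.05]
 [ 1.34 -0.35]
 [-1.12  0.69]
 [-0.37  1.33]
 [-0.6   1.74]
 [ 0.34 -0.19]
 [-0.56 -0.79]
 [-0.29 -1.06]
 [ 0.92  1.51]]
[ 0.51 -0.16  0.63]
[-0.75 -0.61  0.26] [-0.55  0.79  0.26] [ 0.37 -0.05  0.93]
0 [ 563.65 -199.4   188.66] [-0.55  0.79  0.26]
0.785 [463.51 -66.65 235.84] [0.14 0.99 0.  ]
1.4 [467.02  69.93 242.25] [ 0.65  0.73 -0.21]
1.57 [481.58 105.23 238.52] [ 0.75  0.61 -0.26]
```

Request:
{"name": "step_arm", "arguments": {
  "moves": [
    {"tx": 0, "ty": 0, "tz": -40},
    {"tx": 0, "ty": 0, "tz": -80},
    {"tx": 0, "ty": 0, "tz": -116},
    {"tx": -641, "ty": -621, "tz": -116, "roll": 0.555},
    {"tx": -641, "ty": -621, "tz": -116, "roll": 0.555},
    {"tx": -641, "ty": -621, "tz": -116, "roll": 0.555},
    {"tx": -641, "ty": -621, "tz": -116, "roll": 0.555},
    {"tx": -641, "ty": -621, "tz": -116, "roll": 0.555},
    {"tx": -641, "ty": -621, "tz": -116, "roll": 0.555},
    {"tx": -641, "ty": -621, "tz": -116, "roll": 0.555},
    {"tx": -641, "ty": -621, "tz": -116, "roll": 0.555},
    {"tx": -641, "ty": -621, "tz": -116, "roll": 0.555}
  ],
  "grip": 0
}}

```text
validation failed for argument at $.mo...
```

Request:
{"name": "step_arm", "arguments": {
  "moves": [
    {"tx": 0, "ty": 0, "tz": -40, "roll": 0},
    {"tx": 0, "ty": 0, "tz": -80, "roll": 0},
    {"tx": 0, "ty": 0, "tz": -116, "roll": 0},
    {"tx": -641, "ty": -621, "tz": -116, "roll": 0.555},
    {"tx": -641, "ty": -621, "tz": -116, "roll": 0.555},
    {"tx": -641, "ty": -621, "tz": -116, "roll": 0.555},
    {"tx": -641, "ty": -621, "tz": -116, "roll": 0.555},
    {"tx": -641, "ty": -621, "tz": -116, "roll": 0.555},
    {"tx": -641, "ty": -621, "tz": -116, "roll": 0.555},
    {"tx": -641, "ty": -621, "tz": -116, "roll": 0.555},
    {"tx": -641, "ty": -621, "tz": -116, "roll": 0.555},
    {"tx": -641, "ty": -621, "tz": -116, "roll": 0.555}
  ],
  "grip": 0
}}

```text
t: 1.1
eef_pos: [391.5, 225.9, 330.6]
tcp_rot: [3.142, -0.0, 2.18]
ft_force: [1.3, -0.6, 0.2]
opening: 0.214
grip_force: 0.0
```

Request:
{"name": "step_arm", "arguments": {
  "moves": [
    {"tx": -491, "ty": -99, "tz": 0, "roll": 0},
    {"tx": -491, "ty": -99, "tz": 0, "roll": 0},
    {"tx": -491, "ty": -99, "tz": 0, "roll": 0},
    {"tx": -491, "ty": -99, "tz": 0, "roll": 0},
    {"tx": -491, "ty": -99, "tz": 0, "roll": 0},
    {"tx": -491, "ty": -99, "tz": 0, "roll": 0},
    {"tx": -491, "ty": -99, "tz": 0, "roll": 0},
    {"tx": -491, "ty": -99, "tz": 0, "roll": 0},
    {"tx": -491, "ty": -99, "tz": 0, "roll": 0},
    {"tx": -491, "ty": -99, "tz": 0, "roll": 0},
    {"tx": -491, "ty": -99, "tz": 0, "roll": 0},
    {"tx": -491, "ty": -99, "tz": 0, "roll": 0}
  ]
}}

```text
t: 2.1
eef_pos: [591.0, -232.8, 330.3]
tcp_rot: [-3.141, -0.001, 2.18]
ft_force: [0.3, 0.2, 0.4]
opening: 0.008
grip_force: 0.0
```

Request:
{"name": "step_arm", "arguments": {
  "moves": [
    {"tx": -491, "ty": -99, "tz": 0, "roll": 0},
    {"tx": 0, "ty": 0, "tz": 0, "roll": 0},
    {"tx": 0, "ty": 0, "tz": 0, "roll": 0}
  ]
}}

```text
t: 2.35
eef_pos: [589.8, -229.7, 326.8]
tcp_rot: [-3.139, -0.007, 2.178]
ft_force: [-0.6, 0.4, 0.1]
opening: 0.003
grip_force: 0.0
```

```bash
cat > ctl.py <<'E'
from geo import *
import json
PV=np.array([665.5,.2,159.8]); YAW=-.14; K=5.
def tcp(a,x):
    u,t,n=ut(a,YAW); h=np.array([t[0],t[1],0]); h/=np.linalg.norm(h)
    corr=max(0,(30-K)/n[2]*t[2])
    return PV+205*u+(-95+x-corr)*t+K*n-10*h, np.arctan2(h[1],h[0])
def rows(cmd,path):
    p0,y0=np.array(cmd[:3]),cmd[3]; c,s=np.cos(y0),np.sin(y0); out=[]
    for a,x in path:
        p,y=tcp(a,x); d=p-p0
        out.append(dict(tx=round(c*d[0]+s*d[1],1),ty=round(s*d[0]-c*d[1],1),tz=round(-d[2],1),roll=round(y0-y,3)))
    r=out[-1]; e=[p0[0]+c*r["tx"]+s*r["ty"],p0[1]+s*r["tx"]-c*r["ty"],p0[2]-r["tz"],y0-r["roll"]]
    return out,[float(v) for v in e]
E
python3 - <<'E'
from ctl import *
from cell import env
s=env.state(); cmd=[*s["eef_pos"],s["tcp_rot"][2]]; print(cmd)
r,e=rows(cmd,[(0,-30)]); print(r,e); json.dump(e,open("cmd.json","w"))
E
```

```text
[np.float64(589.7854525892424), np.float64(-229.73130431876882), np.float64(326.7604685191055), np.float64(2.1779179561161635)]
[{'tx': np.float64(-7.9), 'ty': np.float64(-2.4), 'tz': np.float64(143.2), 'roll': np.float64(-0.001)}] [592.3213442125663, -237.58873733946686, 183.56046851910548, 2.1789179561161633]
```

Request:
{"name": "step_arm", "arguments": {
  "moves": [
    {"tx": -8, "ty": -2.5, "tz": 40, "roll": 0},
    {"tx": -8, "ty": -2.5, "tz": 80, "roll": 0},
    {"tx": -8, "ty": -2.5, "tz": 115, "roll": 0},
    {"tx": -8, "ty": -2.5, "tz": 143, "roll": 0},
    {"tx": -8, "ty": -2.5, "tz": 143, "roll": 0},
    {"tx": -8, "ty": -2.5, "tz": 143, "roll": 0}
  ]
}}

```text
t: 2.85
eef_pos: [593.0, -238.5, 187.2]
tcp_rot: [-3.141, -0.002, 2.18]
ft_force: [0.5, -0.8, -1.0]
opening: 0.005
grip_force: 0.0
```

Run:
```python
from ctl import *
from cell import env,optics
s=env.state(); print(s["t"],s["eef_pos"],s["tcp_rot"],s["ft_force"])
ims=[]
for n,(x,y,w,h) in dict(scene=(150,130,200,150),top=(200,130,160,120)).items():
    im=optics.read_camera(n)["pixels"][y:y+h,x:x+w]; ims.append(cv2.resize(im,(400,300),interpolation=cv2.INTER_CUBIC))
cv2.imwrite("pics/app.png",np.hstack(ims))
```

```text
2.85 [ 592.99859082 -238.45992261  187.19018669] [-3.14057535e+00 -2.16882523e-03  2.17997900e+00] [ 0.50083243 -0.75326287 -0.9841943 ]
```

View pics/app.png

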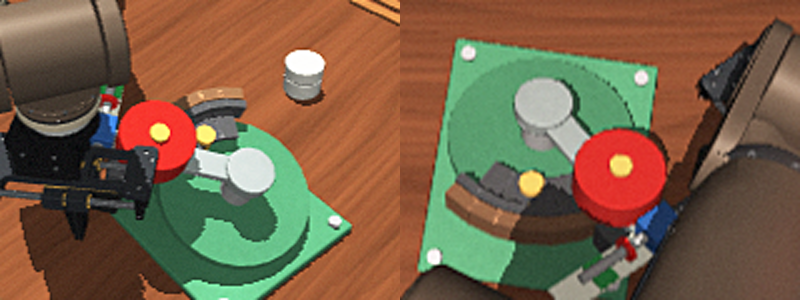

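The fingers are behind the pad in the left half (finger at (75,220)). The collar at (628,248) and the green band at (607,278) are visible in the top view. Next I'll check force noise and the wrist view.

Run:
```python
from ctl import *
from cell import env,optics
np.set_printoptions(precision=2,suppress=True)
for i in range(5):
    d=optics.read_camera("wrist"); s=env.state(); print(s["t"],s["eef_pos"],s["ft_force"])
im=d["pixels"]; cv2.imwrite("pics/wr.png",im); print(d["view"],d["mtx"][0])
```

```text
3.0 [ 594.07 -239.05  189.97] [-0.1   1.14 -0.4 ]
3.05 [ 593.97 -239.05  189.88] [ 0.16 -0.5  -0.03]
3.1 [ 593.83 -238.94  189.62] [ 0.01  0.17 -0.83]
3.15 [ 593.7  -238.89  189.33] [ 0.89  1.   -0.28]
3.2 [ 593.56 -238.86  188.96] [ 0.17 -0.82  0.35]
[[   0.82    0.57    0.   -351.12]
 [   0.55   -0.79    0.25 -540.49]
 [   0.15   -0.21   -0.97  230.24]
 [   0.      0.      0.      1.  ]] [315.15   0.   254.83]
```

View pics/wr.png

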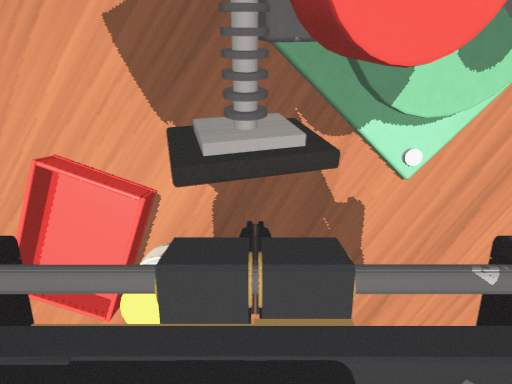

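The wrist view shows the pad (250,155) just ahead of the fingers (255,230), and centred on them. I'll track the arm angle from the pot's yellow knob in the scene view.

```bash
cat >> ctl.py <<'E'
HK=28.
def angle(n,img=None):
    """angle from the yellow knob; list of (angle, px distance to its circle, area)"""
    if img is None:
        from cell import optics
        d=optics.read_camera(n); img=d["pixels"]
    P=load(n); hsv=cv2.cvtColor(img,cv2.COLOR_BGR2HSV)
    m=cv2.inRange(hsv,(18,110,110),(34,255,255)); k,_,st,ce=cv2.connectedComponentsWithStats(m)
    A=np.linspace(-.05,1.65,1701); C=[]
    for a in A:
        u,t,nn=ut(a,YAW); C.append(proj(P,PV+135*u+HK*nn))
    C=np.array(C); out=[]
    for i in range(1,k):
        if 10<st[i,4]<400:
            d=np.hypot(*(C-ce[i]).T); j=d.argmin()
            if d[j]<6: out.append((round(float(A[j]),3),round(float(d[j]),1),int(st[i,4])))
    return out
def xof(p,a):
    "pad compression from measured tcp"
    q,_=tcp(a,0); u,t,n=ut(a,YAW); return float((np.array(p)-q)@t), float((np.array(p)-q)@u), float((np.array(p)-q)@n)
E
python3 - <<'E'
from ctl import *
from cell import env
np.set_printoptions(precision=2,suppress=True)
for n in("scene","top"): print(n,angle(n))
s=env.state(); print(s["t"],s["eef_pos"],s["ft_force"],xof(s["eef_pos"],0))
E
```

```text
scene [(0.005, 0.1, 71)]
top [(-0.012, 0.1, 58), (0.742, 0.9, 75)]
3.3 [ 593.37 -238.78  188.37] [ 0.14 -0.7   0.07] (-30.239782078601944, 1.235291413289954, 4.880062022846301)
```

Run:
```python
from ctl import *
r,e=rows([593.0,-238.6,187.7,2.18],[(0,-14),(0,4),(.01,18),(.02,27),(.03,30)]); print(*r,sep="\n"); print(e); json.dump(e,open("cmd.json","w"))
```

```text
{'tx': np.float64(16.6), 'ty': np.float64(0.1), 'tz': np.float64(-0.1), 'roll': np.float64(0.001)}
{'tx': np.float64(34.0), 'ty': np.float64(0.1), 'tz': np.float64(-4.8), 'roll': np.float64(0.001)}
{'tx': np.float64(49.5), 'ty': np.float64(-0.8), 'tz': np.float64(-9.2), 'roll': np.float64(0.011)}
{'tx': np.float64(60.2), 'ty': np.float64(-1.5), 'tz': np.float64(-12.3), 'roll': np.float64(0.021)}
{'tx': np.float64(65.1), 'ty': np.float64(-2.2), 'tz': np.float64(-13.8), 'roll': np.float64(0.031)}
[553.9446027527393, -186.4701050657239, 201.5, 2.149]
```

Request:
{"name": "step_arm", "arguments": {
  "moves": [
    {"tx": 16.5, "ty": 0, "tz": 0, "roll": 0},
    {"tx": 34, "ty": 0, "tz": -5, "roll": 0},
    {"tx": 49.5, "ty": -1, "tz": -9, "roll": 0.01},
    {"tx": 60, "ty": -1.5, "tz": -12, "roll": 0.02},
    {"tx": 65, "ty": -2.2, "tz": -13.8, "roll": 0.031}
  ]
}}

```text
t: 3.72
eef_pos: [554.3, -187.2, 202.0]
tcp_rot: [3.141, 0.003, 2.149]
ft_force: [3.3, -10.1, -6.2]
opening: 0.006
grip_force: 4.9
```

```bash
python3 step.py 6 4 30
```

```text
t 3.72 A [(0.056, 1.3, 39)] a 0.056 x,rad,n [23.8 -1.9  0.7] F [11.5 10.4] x_F 27.8
cmd x 24.5
[{"tx": 4.3, "ty": -3.6, "tz": -2.1, "roll": 0.045}, {"tx": 8.0, "ty": -4.5, "tz": -3.3, "roll": 0.058}, {"tx": 11.7, "ty": -5.3, "tz": -4.5, "roll": 0.071}, {"tx": 15.5, "ty": -6.1, "tz": -5.7, "roll": 0.084}]
end a 0.116
```

Request:
{"name": "step_arm", "arguments": {
  "moves": [
    {"tx": 4.3, "ty": -3.6, "tz": -2.1, "roll": 0.045},
    {"tx": 8.0, "ty": -4.5, "tz": -3.3, "roll": 0.058},
    {"tx": 11.7, "ty": -5.3, "tz": -4.5, "roll": 0.071},
    {"tx": 15.5, "ty": -6.1, "tz": -5.7, "roll": 0.084}
  ]
}}

```text
t: 4.1
eef_pos: [541.7, -178.6, 207.8]
tcp_rot: [3.14, 0.004, 2.064]
ft_force: [3.9, -9.3, -2.1]
opening: 0.011
grip_force: 5.3
```

```bash
python3 - <<'E'
from cell import optics
import cv2
d=optics.read_camera("scene")["pixels"];cv2.imwrite("pics/s1.png",d)
E
python3 step.py 6 4 30
python3 - <<'E'
import sys;sys.path.insert(0,'.')
import os;os.chdir('.')
import cv2,numpy as np
im=cv2.imread("pics/s1.png")[130:250,160:320];cv2.imwrite("pics/s1c.png",cv2.resize(im,(640,480),interpolation=cv2.INTER_CUBIC))
E
```

```text
t 4.15 A [(0.136, 0.0, 64)] a 0.136 x,rad,n [22.2 -1.4  1.2] F [ 9.1 10.7] x_F 19.1
cmd x 23.6
w 0.185 resist 2.25 -> W 3.54
[{"tx": 4.1, "ty": -3.3, "tz": -1.9, "roll": 0.04}, {"tx": 8.1, "ty": -4.2, "tz": -3.1, "roll": 0.053}, {"tx": 12.2, "ty": -5.1, "tz": -4.3, "roll": 0.067}, {"tx": 16.5, "ty": -5.9, "tz": -5.5, "roll": 0.08}]
end a 0.198
```

View pics/s1c.png

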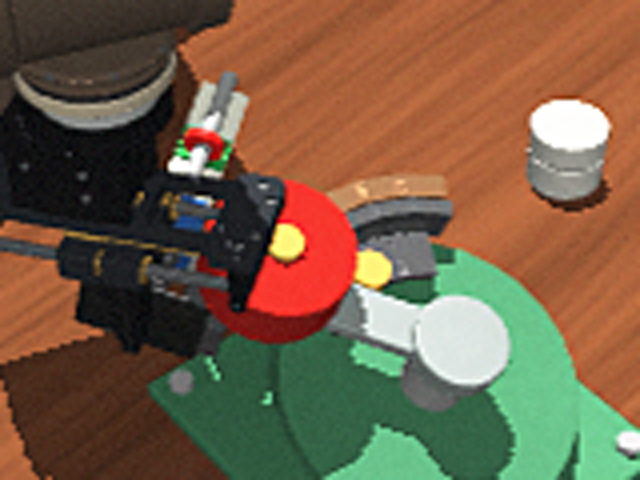

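The collar at (203,145) stands within the green band. The pot is light, so I need to push faster.

Request:
{"name": "step_arm", "arguments": {
  "moves": [
    {"tx": 6, "ty": -3.5, "tz": -2.3, "roll": 0.045},
    {"tx": 12, "ty": -4.8, "tz": -4, "roll": 0.06},
    {"tx": 17.5, "ty": -6, "tz": -5.7, "roll": 0.08},
    {"tx": 22.5, "ty": -7, "tz": -7.2, "roll": 0.095}
  ]
}}

```text
t: 4.53
eef_pos: [525.3, -161.8, 215.1]
tcp_rot: [3.138, 0.005, 1.969]
ft_force: [8.2, -8.8, -3.7]
opening: 0.006
grip_force: 5.5
```

```bash
python3 - <<'E'
import json,numpy as np
e=json.load(open("cmd.json"))
y=e[3]+.08;c,s=np.cos(y),np.sin(y)
mv=lambda p,tx,ty,tz,g:[p[0]+g*(c*tx+s*ty),p[1]+g*(s*tx-c*ty),p[2]-g*tz]
p=mv(e,16.5,-5.9,-5.5,-1); p=mv(p,22.5,-7,-7.2,1); json.dump([*map(float,p),y-.095],open("cmd.json","w"))
E
python3 step.py 3 5 32
```

```text
t 4.53 A [(0.226, 0.3, 70)] a 0.226 x,rad,n [25.7 -1.3  1.4] F [11.8  9. ] x_F 23.1
cmd x 27.6
w 0.235 resist 0.16 -> W 0.28
[{"tx": 4.9, "ty": -2.6, "tz": -1.8, "roll": 0.039}, {"tx": 9.7, "ty": -3.8, "tz": -3.1, "roll": 0.057}, {"tx": 14.6, "ty": -4.9, "tz": -4.4, "roll": 0.074}, {"tx": 19.6, "ty": -5.9, "tz": -5.7, "roll": 0.092}, {"tx": 24.6, "ty": -6.8, "tz": -7.0, "roll": 0.11}]
end a 0.328
```

Request:
{"name": "step_arm", "arguments": {
  "moves": [
    {"tx": 4.9, "ty": -2.6, "tz": -1.8, "roll": 0.039},
    {"tx": 9.7, "ty": -3.8, "tz": -3.1, "roll": 0.057},
    {"tx": 14.6, "ty": -4.9, "tz": -4.4, "roll": 0.074},
    {"tx": 19.6, "ty": -5.9, "tz": -5.7, "roll": 0.092},
    {"tx": 24.6, "ty": -6.8, "tz": -7.0, "roll": 0.11}
  ]
}}

```text
t: 5.0
eef_pos: [509.4, -142.0, 222.1]
tcp_rot: [3.139, 0.004, 1.859]
ft_force: [6.0, -10.4, -2.4]
opening: 0.003
grip_force: 5.7
```

```bash
python3 step.py 2.7 5 33
```

```text
t 5.0 A [(0.34, 0.3, 64)] a 0.34 x,rad,n [26.3 -1.7  1.4] F [11.9  9.8] x_F 26.8
cmd x 28.3
w 0.244 resist -0.0 -> W -0.0
[{"tx": 5.3, "ty": -3.0, "tz": -1.9, "roll": 0.04}, {"tx": 10.4, "ty": -4.2, "tz": -3.1, "roll": 0.058}, {"tx": 15.6, "ty": -5.3, "tz": -4.3, "roll": 0.076}, {"tx": 20.9, "ty": -6.3, "tz": -5.4, "roll": 0.095}, {"tx": 26.4, "ty": -7.2, "tz": -6.6, "roll": 0.113}]
end a 0.447
```

Request:
{"name": "step_arm", "arguments": {
  "moves": [
    {"tx": 5.5, "ty": -3.0, "tz": -1.9, "roll": 0.04},
    {"tx": 10.8, "ty": -4.2, "tz": -3.1, "roll": 0.058},
    {"tx": 16, "ty": -5.3, "tz": -4.3, "roll": 0.076},
    {"tx": 21.2, "ty": -6.3, "tz": -5.4, "roll": 0.095},
    {"tx": 26.4, "ty": -7.2, "tz": -6.6, "roll": 0.113}
  ]
}}

```text
t: 5.47
eef_pos: [494.8, -118.8, 228.8]
tcp_rot: [3.138, 0.004, 1.746]
ft_force: [4.7, -10.8, -2.5]
opening: 0.002
grip_force: 5.8
```

```bash
python3 step.py 2.7 6 32 -0.8
```

```text
t 5.47 A [(0.458, 0.3, 64)] a 0.458 x,rad,n [27.8 -1.6  1.4] F [11.7 10.9] x_F 30.4
cmd x 29.6
w 0.253 resist -0.25 -> W -0.65
[{"tx": 5.9, "ty": -3.1, "tz": -1.8, "roll": 0.042}, {"tx": 11.1, "ty": -4.4, "tz": -2.8, "roll": 0.062}, {"tx": 16.5, "ty": -5.6, "tz": -3.8, "roll": 0.082}, {"tx": 21.9, "ty": -6.6, "tz": -4.8, "roll": 0.102}, {"tx": 27.4, "ty": -7.6, "tz": -5.8, "roll": 0.123}, {"tx": 33.0, "ty": -8.4, "tz": -6.7, "roll": 0.144}]
end a 0.6
```

Request:
{"name": "step_arm", "arguments": {
  "moves": [
    {"tx": 5.9, "ty": -3.1, "tz": -1.8, "roll": 0.042},
    {"tx": 11.1, "ty": -4.4, "tz": -2.8, "roll": 0.062},
    {"tx": 16.5, "ty": -5.6, "tz": -3.8, "roll": 0.082},
    {"tx": 21.9, "ty": -6.6, "tz": -4.8, "roll": 0.102},
    {"tx": 27.4, "ty": -7.6, "tz": -5.8, "roll": 0.123},
    {"tx": 33.0, "ty": -8.4, "tz": -6.7, "roll": 0.144}
  ]
}}

```text
t: 6.02
eef_pos: [480.7, -87.7, 235.4]
tcp_rot: [3.138, 0.004, 1.602]
ft_force: [3.9, -11.8, -0.4]
opening: 0.006
grip_force: 5.9
```

```bash
python3 step.py 2.7 6 32 -0.8
```

```text
t 6.02 A [(0.608, 0.2, 61)] a 0.608 x,rad,n [28.6 -1.6  1.3] F [11.9 10.8] x_F 30.6
cmd x 30.3
w 0.273 resist -0.98 -> W -3.92
[{"tx": 6.3, "ty": -2.9, "tz": -1.5, "roll": 0.04}, {"tx": 11.7, "ty": -4.2, "tz": -2.3, "roll": 0.06}, {"tx": 17.1, "ty": -5.4, "tz": -3.0, "roll": 0.081}, {"tx": 22.6, "ty": -6.5, "tz": -3.7, "roll": 0.102}, {"tx": 28.2, "ty": -7.5, "tz": -4.4, "roll": 0.123}, {"tx": 33.9, "ty": -8.3, "tz": -5.0, "roll": 0.144}]
end a 0.755
```

Request:
{"name": "step_arm", "arguments": {
  "moves": [
    {"tx": 6.3, "ty": -2.9, "tz": -1.5, "roll": 0.04},
    {"tx": 11.8, "ty": -4.2, "tz": -2.3, "roll": 0.06},
    {"tx": 17.3, "ty": -5.4, "tz": -3.0, "roll": 0.081},
    {"tx": 22.8, "ty": -6.5, "tz": -3.7, "roll": 0.102},
    {"tx": 28.3, "ty": -7.5, "tz": -4.4, "roll": 0.123},
    {"tx": 33.9, "ty": -8.3, "tz": -5.0, "roll": 0.144}
  ]
}}

```text
t: 6.57
eef_pos: [471.1, -54.0, 240.5]
tcp_rot: [3.138, 0.003, 1.458]
ft_force: [2.4, -11.7, 0.7]
opening: 0.003
grip_force: 5.9
```

```bash
python3 step.py 2.7 6 32 -1.3
```

```text
t 6.57 A [(0.763, 0.3, 62)] a 0.763 x,rad,n [28.9 -1.6  1.3] F [11.3 10.7] x_F 28.0
cmd x 30.4
w 0.282 resist -1.31 -> W -13.15
[{"tx": 7.1, "ty": -3.0, "tz": -1.1, "roll": 0.042}, {"tx": 12.6, "ty": -4.3, "tz": -1.7, "roll": 0.064}, {"tx": 18.1, "ty": -5.6, "tz": -2.1, "roll": 0.087}, {"tx": 23.8, "ty": -6.7, "tz": -2.6, "roll": 0.109}, {"tx": 29.5, "ty": -7.7, "tz": -2.9, "roll": 0.132}, {"tx": 35.3, "ty": -8.6, "tz": -3.3, "roll": 0.155}]
end a 0.922
```

Request:
{"name": "step_arm", "arguments": {
  "moves": [
    {"tx": 7.1, "ty": -3.0, "tz": -1.1, "roll": 0.042},
    {"tx": 12.7, "ty": -4.3, "tz": -1.7, "roll": 0.064},
    {"tx": 18.3, "ty": -5.6, "tz": -2.1, "roll": 0.087},
    {"tx": 24, "ty": -6.7, "tz": -2.6, "roll": 0.109},
    {"tx": 29.7, "ty": -7.7, "tz": -2.9, "roll": 0.132},
    {"tx": 35.3, "ty": -8.6, "tz": -3.3, "roll": 0.155}
  ]
}}

```text
t: 7.12
eef_pos: [466.3, -18.0, 243.6]
tcp_rot: [3.138, 0.003, 1.303]
ft_force: [2.0, -12.8, -0.3]
opening: 0.005
grip_force: 5.9
```

```bash
python3 step.py 2.7 6 32 -1.6
```

```text
t 7.12 A [(0.927, 0.3, 59)] a 0.927 x,rad,n [29.7 -1.5  1.1] F [11.8 10.1] x_F 27.5
cmd x 31.0
w 0.298 resist -1.95 -> W 32.59
[{"tx": 7.4, "ty": -2.9, "tz": -0.6, "roll": 0.042}, {"tx": 13.1, "ty": -4.4, "tz": -0.8, "roll": 0.066}, {"tx": 18.9, "ty": -5.7, "tz": -0.9, "roll": 0.09}, {"tx": 24.8, "ty": -6.9, "tz": -1.0, "roll": 0.114}, {"tx": 30.7, "ty": -8.0, "tz": -1.0, "roll": 0.138}, {"tx": 36.7, "ty": -8.9, "tz": -1.0, "roll": 0.163}]
end a 1.096
```

Request:
{"name": "step_arm", "arguments": {
  "moves": [
    {"tx": 7.5, "ty": -2.9, "tz": -0.6, "roll": 0.042},
    {"tx": 13.4, "ty": -4.4, "tz": -0.8, "roll": 0.066},
    {"tx": 19.2, "ty": -5.7, "tz": -0.9, "roll": 0.09},
    {"tx": 25.1, "ty": -6.9, "tz": -1.0, "roll": 0.114},
    {"tx": 31, "ty": -8.0, "tz": -1.0, "roll": 0.138},
    {"tx": 36.7, "ty": -8.9, "tz": -1.0, "roll": 0.163}
  ]
}}

```text
t: 7.67
eef_pos: [467.1, 19.8, 244.5]
tcp_rot: [3.139, 0.002, 1.14]
ft_force: [0.5, -13.5, 1.6]
opening: 0.003
grip_force: 5.8
```

```bash
python3 step.py 3 6 32 -2
```

```text
t 7.67 A [(1.096, 0.2, 56)] a 1.096 x,rad,n [30.9 -1.1  0.8] F [12.2 11.2] x_F 33.6
cmd x 32.1
w 0.307 resist -2.23 -> W 9.93
[{"tx": 8.1, "ty": -2.8, "tz": 0.0, "roll": 0.041}, {"tx": 14.0, "ty": -4.3, "tz": 0.2, "roll": 0.067}, {"tx": 20.0, "ty": -5.8, "tz": 0.4, "roll": 0.093}, {"tx": 26.0, "ty": -7.1, "tz": 0.7, "roll": 0.119}, {"tx": 32.2, "ty": -8.2, "tz": 1.1, "roll": 0.146}, {"tx": 38.3, "ty": -9.2, "tz": 1.5, "roll": 0.173}]
end a 1.278
```

Request:
{"name": "step_arm", "arguments": {
  "moves": [
    {"tx": 8, "ty": -2.8, "tz": 0.0, "roll": 0.041},
    {"tx": 14.0, "ty": -4.3, "tz": 0.2, "roll": 0.067},
    {"tx": 20.0, "ty": -5.8, "tz": 0.4, "roll": 0.093},
    {"tx": 26.0, "ty": -7.1, "tz": 0.7, "roll": 0.119},
    {"tx": 32.2, "ty": -8.2, "tz": 1.1, "roll": 0.146},
    {"tx": 38.3, "ty": -9.2, "tz": 1.5, "roll": 0.173}
  ]
}}

```text
t: 8.22
eef_pos: [474.4, 58.5, 242.9]
tcp_rot: [3.139, 0.002, 0.967]
ft_force: [-1.6, -14.7, 0.9]
opening: 0.005
grip_force: 5.8
```

```bash
python3 step.py 3 7 31 -2
```

```text
t 8.22 A [(1.274, 0.1, 51)] a 1.274 x,rad,n [31.8 -0.8  0.6] F [13.   9.9] x_F 31.5
cmd x 32.8
w 0.324 resist -2.82 -> W 7.25
[{"tx": 8.2, "ty": -2.7, "tz": 0.6, "roll": 0.039}, {"tx": 14.0, "ty": -4.3, "tz": 1.2, "roll": 0.066}, {"tx": 19.8, "ty": -5.9, "tz": 1.8, "roll": 0.094}, {"tx": 25.7, "ty": -7.2, "tz": 2.4, "roll": 0.122}, {"tx": 31.6, "ty": -8.5, "tz": 3.1, "roll": 0.15}, {"tx": 37.6, "ty": -9.5, "tz": 3.9, "roll": 0.178}, {"tx": 43.8, "ty": -10.4, "tz": 4.8, "roll": 0.206}]
end a 1.491
```

Request:
{"name": "step_arm", "arguments": {
  "moves": [
    {"tx": 8.2, "ty": -2.7, "tz": 0.6, "roll": 0.039},
    {"tx": 14.0, "ty": -4.3, "tz": 1.2, "roll": 0.066},
    {"tx": 20, "ty": -5.9, "tz": 1.8, "roll": 0.094},
    {"tx": 26, "ty": -7.2, "tz": 2.4, "roll": 0.122},
    {"tx": 32, "ty": -8.5, "tz": 3.1, "roll": 0.15},
    {"tx": 38, "ty": -9.5, "tz": 3.9, "roll": 0.178},
    {"tx": 43.8, "ty": -10.4, "tz": 4.8, "roll": 0.206},
    {"tx": 20, "ty": -15.5, "tz": 0, "roll": 0.206},
    {"tx": -8, "ty": -21, "tz": -4, "roll": 0.206},
    {"tx": -30, "ty": -26, "tz": -8, "roll": 0.206},
    {"tx": -38, "ty": -27, "tz": -8, "roll": 0.206},
    {"tx": -38, "ty": -27, "tz": -8, "roll": 0.206}
  ]
}}

```text
t: 9.27
eef_pos: [430.0, 43.1, 251.0]
tcp_rot: [3.141, -0.001, 0.76]
ft_force: [-0.1, 0.1, 0.7]
opening: 0.009
grip_force: 0.0
```

Run:
```python
from ctl import *
from cell import env
for i in range(3): print(angle("scene"))
s=env.state();print(s["t"],s["eef_pos"],s["ft_force"])
```

```text
[(1.534, 0.1, 54)]
[(1.531, 0.2, 55)]
[(1.536, 0.1, 54)]
9.4167 [431.32042546  44.17746891 250.44814529] [-0.09611218  0.44079215 -0.08545491]
```

Request:
{"name": "step_arm", "arguments": {
  "moves": [
    {"tx": 0, "ty": 0, "tz": -25, "roll": 0},
    {"tx": 0, "ty": 0, "tz": -50, "roll": 0},
    {"tx": 0, "ty": 0, "tz": -80, "roll": 0},
    {"tx": 0, "ty": 0, "tz": -80, "roll": 0},
    {"tx": 0, "ty": 0, "tz": -80, "roll": 0},
    {"tx": 0, "ty": 0, "tz": -80, "roll": 0},
    {"tx": 0, "ty": 0, "tz": -80, "roll": 0},
    {"tx": 0, "ty": 0, "tz": -80, "roll": 0},
    {"tx": 0, "ty": 0, "tz": -80, "roll": 0},
    {"tx": 0, "ty": 0, "tz": -80, "roll": 0},
    {"tx": 0, "ty": 0, "tz": -80, "roll": 0},
    {"tx": 0, "ty": 0, "tz": -80, "roll": 0}
  ]
}}

```text
t: 10.42
eef_pos: [430.5, 43.8, 330.3]
tcp_rot: [-3.141, 0.0, 0.762]
ft_force: [-0.6, 0.1, 0.4]
opening: 0.006
grip_force: 0.0
```

Request:
{"name": "step_arm", "arguments": {
  "moves": [
    {"tx": 0, "ty": 0, "tz": 0, "roll": 0},
    {"tx": 0, "ty": 0, "tz": 0, "roll": 0},
    {"tx": 0, "ty": 0, "tz": 0, "roll": 0},
    {"tx": 0, "ty": 0, "tz": 0, "roll": 0},
    {"tx": 0, "ty": 0, "tz": 0, "roll": 0},
    {"tx": 0, "ty": 0, "tz": 0, "roll": 0},
    {"tx": 0, "ty": 0, "tz": 0, "roll": 0},
    {"tx": 0, "ty": 0, "tz": 0, "roll": 0},
    {"tx": 0, "ty": 0, "tz": 0, "roll": 0},
    {"tx": 0, "ty": 0, "tz": 0, "roll": 0},
    {"tx": 0, "ty": 0, "tz": 0, "roll": 0},
    {"tx": 0, "ty": 0, "tz": 0, "roll": 0}
  ]
}}

```text
t: 11.42
eef_pos: [430.5, 43.8, 330.4]
tcp_rot: [-3.142, -0.0, 0.762]
ft_force: [0.1, -0.4, 0.3]
opening: -0.001
grip_force: 0.0
```

Run:
```python
from ctl import *
from cell import env,optics
for i in range(2): print(angle("scene"),angle("top"))
im=optics.read_camera("scene")["pixels"][120:270,160:360]; cv2.imwrite("pics/end.png",cv2.resize(im,(800,600),interpolation=cv2.INTER_CUBIC))
```

```text
[(1.576, 0.4, 54)] [(1.574, 0.5, 56), (0.741, 1.2, 57)]
[(1.575, 0.3, 55)] [(1.574, 0.5, 56), (0.742, 1.2, 52)]
```

View pics/end.png

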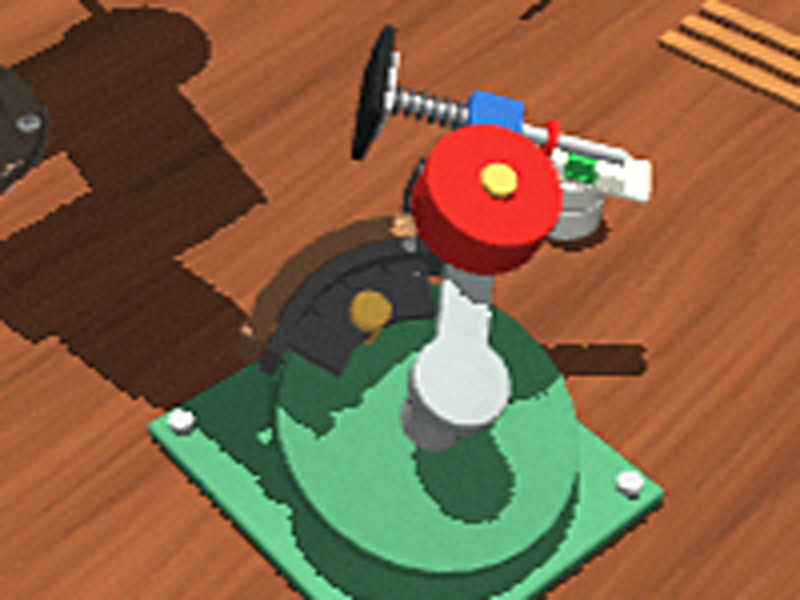

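The arm rests at the far stop (knob at (500,180), 1.575 rad). The pad is free, with the collar (553,137) back out of the green, and the robot is clear.

```bash
python3 -c "
from cell import env
print(env.job_done())"
```

```text
the job is handed in; nothing more can be done
None
```

I lapped the shoe: the arm rests at the far stop (1.575 rad by camera) with the pad free and the robot clear. By my measurements the collar stayed in the green along the lining (22 to 32 mm by position, with two noisy force readings lower before the lining), the robot went nowhere near the jar, piston or tray, and I handed the job in at about 12 s; no verdict came back.

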